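Change the polishing machine's speed with the gated gear lever

ROBOT

A 6-joint arm with a two-finger parallel gripper is mounted at the origin on the work surface. World frame = base frame: x ahead of the robot, y to its left, z up, the work surface at z = 0. Lengths are in m, angles in rad, forces in N, time in s.
With the tool pointing down it reaches from about 0.3 to 0.875 m from the base axis. Payload 6.4 kg.
Tool frame: the origin (TCP) lies on the centre line of the jaws, within the pads' length; the fingertips stand ctrl.tip_extent ahead of it and the grasp point (between the pads) lies 8 mm behind it (ctrl.tip_extent is the distance from the TCP to the fingertips, in m); z points along the fingers, y is the line along which they close (so a half turn about z gives the same grasp; the last joint's range is limited). The gripper opens to 85 mm and grips with 20 to 120 N. Pads are 22 mm wide; open, the fingers measure 114 mm over their backs; the gripper's body (76 mm by 85 mm) begins 54 mm behind the grasp point. The pads swing forward as they close: fully open they stand 13 mm farther back than shut.
Start: joints at [-1.38, 0.181, 1.607, -0, 1.354, -0.206], TCP at [0.222, -0.53, 0.242] pointing down, gripper open.
Joint ranges: [-2.99, 2.99], [-0.89, 2.07], [0.3, 2.58], [-1.14, 4.28], [0, 2.63], [-3.12, 3.12]. Speed limits (rad/s): [2.57, 2.57, 3.01, 3.14, 3.14, 3.14].

INTERFACE

Orientations are given as a unit quaternion [w, x, y, z].
In Python, from bench import ctrl gives the robot as it stands.
- The arm moves only by the shell command python3 -m handwheel 'ROWS'. ROWS is JSON, a list of rows, each a list of 7 numbers: the turn, a rotation vector about the tool's x, y, z as a fraction of full scale, then the shift along the tool's x, y, z as a fraction of full scale, then the opening, from 0 (shut) to 1 (fully open). In form: [[rx, ry, rz, x, y, z, jaw], ...]. A call has exactly 8 rows; each row shifts and turns the commanded pose from where the row before left it, along the tool's axes as they then stand; what a row does not reach is not made up. Full scale, the value 1, is 300 mm for a shift and pi rad for a turn. A row lasts 1/10 s, in which the tool goes at most 50 mm and 8.59 degrees, less where a joint would pass 70% of its speed; a pose out of reach is approached as far as the arm can. A call with a number of a shift or a turn outside -1 to 1 is refused whole. A call with a gripper value outside its range is refused whole. The fingers move at their own pace and stop on an object; the grip force is fixed at half the most. Time passes only in rows, so rows that do not move let the fingers close, or fill a call up. It gives the time, the measured TCP pose, the force, the opening and the grip force at its end, in the units of the state.
- ctrl.get_obs(): the state, without advancing time (a new reading comes with each control period).
- ctrl.camera(name): name is "scene" or "side" or "wrist"; returns the picture (480x640x3 uint8, blue, green, red); there is no depth.
- ctrl.camera_model(name): a dict with "camera_matrix" (3x3 intrinsics, pixels), "cam_to_world" (4x4, takes a point from camera to world coordinates). Camera axes: x right, y up, looking along -z (the intrinsics and any distortion apply to the point x, -y, -z); pixel columns grow to the right and rows downward; lengths in m; the calibration is good to about 2 mm. The wrist camera is an equidistant fisheye: a pixel r from the principal point sees the ray r / f radians off the axis. A picture is of the moment at which its call begins: read the wrist's pose just before it. camera_model takes no time and is no camera call; for the wrist camera it gives the pose at the moment of the call.
- ctrl.hand_in(): hands the job in; it is judged then, once.
The state is a dict: "time_s": time; "q": joint angles; "dq": joint speeds; "joint_efforts": joint torques, N m; "eef_pos": TCP position; "eef_rot": TCP orientation; "wrist_force": force on the tool from outside, world axes, zero at the start; "torque": the same for the moment, N m; "opening": opening from 0.0 (shut) to 1.0 (fully open); "grasp_force": force on a finger pad.
Only numpy, scipy, OpenCV 4.12 (cv2) and the standard library are available. Lean on these libraries where they do the work, as an engineer would, in place of code of your own. Each camera call takes 0.05 s, during which the arm holds its last target. There are 200 camera calls.

TASK

The bench polishing machine has been left with its gear lever somewhere in the left-hand leg of the H-shaped gate. Put it into the slow speed: push the black ball of the lever to neutral, across the gate and fully home into the near right slot (near and right as seen from the robot), without forcing it. Only push it with the fingertips or the outside of the fingers, never take the lever between them, and leave the other things on the machine and the bench where they are.

Things in the scene. Friction and masses are not known exactly. Their poses are not given: they have to be found in the camera images.
- polisher: the polishing machine, a low beige cabinet: splash pan at its left end, gear lever at its right end. Origin on the bench (height 0) straight under the gate's centre; x points away from the robot (far), y left, turned by up to 0.3 rad. Cabinet x -120 to 180 mm, y -120 to 400 mm, deck 128 mm high; a turret 104 mm square, centred on the origin, carries the steel gate plate, top 153 mm high
- pan_centre (a point): centre of the lapping plate, 159 mm high, in a round black pan 246 mm across and 170 mm high; seen from the origin of the machine at x 30, y 265 mm. Beside it on the deck stand a roller arm's post, 203 mm high, at x 155, y 150 mm and a drip feed, 312 mm high, at x 150, y 320 to 375 mm
- gate_centre (a point): centre of the H-shaped slot, on the gate plate's top. The legs run along the machine's x, 28 mm apart (left y +14, right y -14 mm); the cross slot (neutral) joins their middles. Slots 14 mm wide, legs 46 mm long. The tongues between the legs have rounded corners: pushed sideways, the stem slips into the cross slot if the ball is within about 15 mm of neutral
- gear_lever: the gear lever: a straight steel stem 9 mm across that stands up through the gate and ends in a black ball. Origin at its pivot, 100 mm above the bench under the gate's centre (50 mm under the plate); z along the stem to the ball. The stem can only move in the H of the gate
- ball (a point): centre of the lever's ball, 36 mm across, 135 mm from the pivot, so 235 mm above the bench in the middle of neutral and about 224 mm in the corners. The ball moves some 41 mm to far and near and 36 mm to left and right of the middle
- shift (a joint): lean of the lever along the legs, rad: 0 neutral, +0.31 fully home in a far slot (away from the robot), -0.31 fully home in a near slot. Stays where it is left; about 3 N at the ball moves it; the end stops are cushioned (about 5 N per mm at the ball)
- rail (a joint): lean of the lever across the gate, rad: -0.273 in the left-hand leg, +0.273 in the right-hand leg. It can cross only while shift is near 0. Stays where it is left, same feel and stops
- oil_bottle: small white squeeze bottle with a dark cap, 34 mm across, 95 mm tall, on the machine's deck (deck 128 mm above the bench) behind the gate on its left; origin at the centre of its underside. To be left alone
- paste_jar: amber glass jar with a white lid, 46 mm across, 42 mm tall, on the deck behind the gate on its right; origin at the centre of its underside. To be left alone
- lap_jig: round stepped steel polishing jig, 54 mm across at the foot, 34 mm at the top, 44 mm tall, on the deck at its near right corner; origin at the centre of its underside. To be left alone
- chip_tray: shallow black tray of small chips, 150 x 105 x 22 mm, on the bench to the right of the machine; origin at the centre of its underside. To be left alone
- tweezers: steel tweezers 125 mm long, 7 mm high, lying on the bench; origin at the centre of its underside. To be left alone
- driver: screwdriver 160 mm long, lying on the bench; origin at the centre of its underside. To be left alone

How it is judged:
At the end, for the whole second after the job is handed in: The lever rests fully home in the near right slot (shift below -0.25 rad, that is within 8 mm of the stop at the ball, and rail above 0.22 rad), and every other loose thing is within 12 mm of where it stood (value of joint shift below -0.25 rad and value of joint rail above 0.22 rad and velocity of joint shift between -0.05 and 0.05 rad/s and distance of each of oil_bottle, paste_jar, lap_jig, chip_tray, tweezers, driver from where it was at the start of the episode below 0.012 m); the robot touches nothing.
It fails at once if the lever is taken between the fingers (distance between the grasp point and ball below 0.02 m or (x of the grasp point in the frame of gear_lever between -0.01 and 0.01 m and y of the grasp point in the frame of gear_lever between -0.01 and 0.01 m and z of the grasp point in the frame of gear_lever below 0.15 m)).
It fails at once if the lever is forced (more than 45 N) (contact force between the fingers and gear_lever above 45 N).
It fails at once if another loose thing is lifted, tipped or shifted by more than 12 mm (distance of any of oil_bottle, paste_jar, lap_jig, chip_tray, tweezers, driver from where it was at the start of the episode above 0.012 m).
It also fails if it takes over 48 s, if anything falls off the work surface, if the arm or the gripper's body presses on something with over 40 N, if the wrist force passes 120 N, or if a joint passes its speed limit or range.

## Working session

There is one attempt and no reset: what is moved stays moved. The work goes in short steps, Python scripts to look and compute and a shell command to move; the robot and the scene stay as the last step left them, time stands still between calls to the robot, and variables do not carry over. Pictures are saved under pics/ and viewed, at most 10 in all, crops included, and the job is handed in when it is done.

```bash
mkdir -p pics; ls; python3 - <<'E'
from bench import ctrl
import cv2,numpy as np
print(ctrl.get_obs(), ctrl.tip_extent)
for n in("scene","side"):
    m=ctrl.camera_model(n);print(n,np.round(m["camera_matrix"],1).tolist(),np.round(m["cam_to_world"],3).tolist(),[k for k in m])
    cv2.imwrite(f"pics/{n}0.png",ctrl.camera(n))
E
```

```text
pics
{'time_s': 0.0, 'q': array([-1.38027181e+00,  1.81541334e-01,  1.60800889e+00,  3.99643880e-06,
        1.35377372e+00, -2.06298558e-01]), 'dq': array([-4.66126389e-04,  1.70433100e-04, -1.10404620e-03,  9.52733982e-05,
        2.26111001e-03, -1.04906473e-03]), 'joint_efforts': array([-9.54225980e-04, -4.44869828e+01, -3.51337659e+01, -3.75676436e-04,
        9.17819096e-03, -2.19775507e-05]), 'eef_pos': array([ 0.22214817, -0.52978355,  0.24138353]), 'eef_rot': array([-8.65605278e-04,  9.80380637e-01,  1.97111787e-01,  8.77822057e-06]), 'wrist_force': array([0.4425089 , 0.24883627, 0.33853487]), 'torque': array([ 0.0299292 ,  0.05516814, -0.06243761]), 'grasp_force': 0.0, 'opening': 1.0014356082469882} 0.011
scene [[445.2, 0.0, 322.7], [0.0, 445.2, 237.1], [0.0, 0.0, 1.0]] [[0.235, -0.746, 0.623, 1.072], [0.972, 0.182, -0.148, -0.16], [-0.003, 0.641, 0.768, 0.818], [0.0, 0.0, 0.0, 1.0]] ['camera_matrix', 'cam_to_world']
side [[505.5, 0.0, 320.8], [0.0, 505.5, 233.6], [0.0, 0.0, 1.0]] [[0.971, 0.162, -0.176, 0.382], [-0.239, 0.68, -0.693, -0.762], [0.007, 0.715, 0.699, 0.896], [0.0, 0.0, 0.0, 1.0]] ['camera_matrix', 'cam_to_world']
```

View pics/scene0.png

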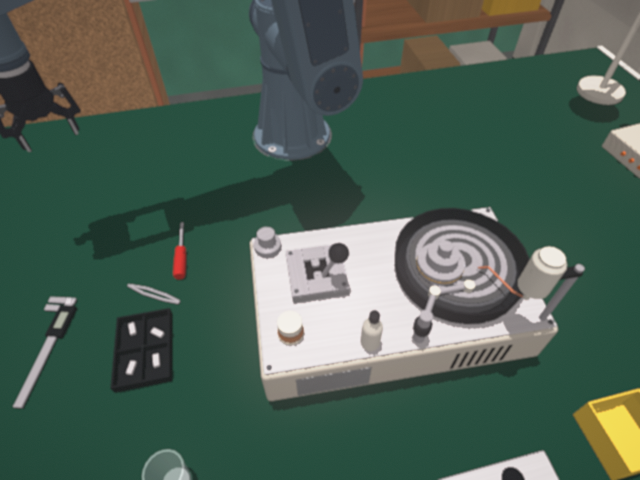

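View pics/side0.png

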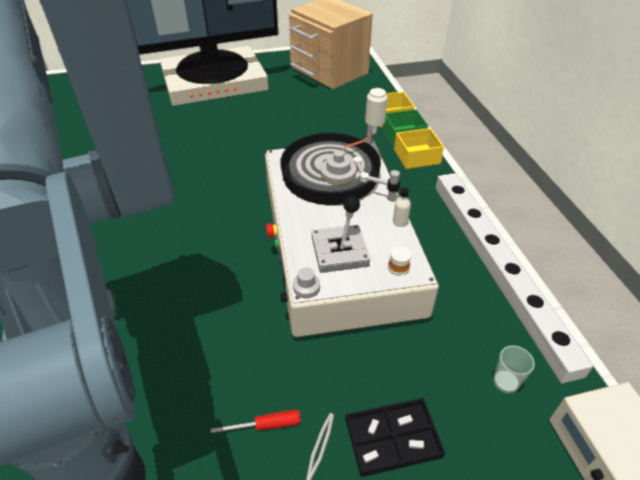

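The scene view shows the ball at about (339,253) and the gate plate at about (317,270). In the side view the ball is at about (351,205) and the plate at about (340,247). Next I'll make an enlarged crop of both and triangulate the ball.

```bash
cat > h.py <<'E'
import cv2,numpy as np
from bench import ctrl
def ray(n,p):
    m=ctrl.camera_model(n);K=m["camera_matrix"];T=np.array(m["cam_to_world"])
    d=np.linalg.inv(K)@[p[0],p[1],1.];d=T[:3,:3]@[d[0],-d[1],-d[2]]
    return T[:3,3],d/np.linalg.norm(d)
def plane(n,p,z):
    o,d=ray(n,p);return o+d*(z-o[2])/d[2]
def tri(a,b):
    o,d=ray("scene",a);p,e=ray("side",b)
    s=np.linalg.lstsq(np.c_[d,-e],p-o,rcond=None)[0]
    x,y=o+s[0]*d,p+s[1]*e
    return (x+y)/2,np.linalg.norm(x-y)
def ball(n,img,c,r=16):
    x,y=int(c[0]),int(c[1]);g=img[y-r:y+r,x-r:x+r].max(2)
    k=(g<60).astype(np.uint8);k=cv2.morphologyEx(k,cv2.MORPH_OPEN,np.ones((7,7),np.uint8))
    N,l,s,ce=cv2.connectedComponentsWithStats(k)
    i=1+s[1:,4].argmax();return ce[i]+[x-r,y-r],s[i].tolist()
E
python3 - <<'E'
from h import *
a=cv2.imread("pics/scene0.png");b=cv2.imread("pics/side0.png")
pa,sa=ball("scene",a,(339,253));pb,sb=ball("side",b,(351,205))
print(pa,sa,pb,sb,tri(pa,pb))
f=lambda i,x,y:cv2.resize(i[y:y+80,x:x+80],None,fx=5,fy=5,interpolation=cv2.INTER_CUBIC)
cv2.imwrite("pics/crop.png",np.hstack([f(a,280,230),f(b,300,195)]))
E
```

```text
Traceback (most recent call last):
  File "h.py", line 18, in ball
    i=1+s[1:,4].argmax();return ce[i]+[x-r,y-r],s[i].tolist()
        ~~~~~~~~~~~~~~^^
ValueError: attempt to get argmax of an empty sequence
```

```bash
sed -i 's/g<60/g<80/; s/np.ones((7,7)/np.ones((5,5)/' h.py
python3 - <<'E'
from h import *
a=cv2.imread("pics/scene0.png");b=cv2.imread("pics/side0.png")
f=lambda i,x,y:cv2.resize(i[y:y+80,x:x+80],None,fx=5,fy=5,interpolation=cv2.INTER_CUBIC)
cv2.imwrite("pics/crop.png",np.hstack([f(a,280,230),f(b,300,195)]))
pa,sa=ball("scene",a,(339,253));pb,sb=ball("side",b,(351,205))
print(pa,sa,pb,sb,tri(pa,pb))
E
```

```text
[338.21804511 252.67669173] [7, 7, 18, 18, 266] [349.39015152 198.04356061] [0, 0, 32, 24, 528] (array([ 0.63153677, -0.02609888,  0.23463587]), np.float64(0.011631099671967))
```

View pics/crop.png

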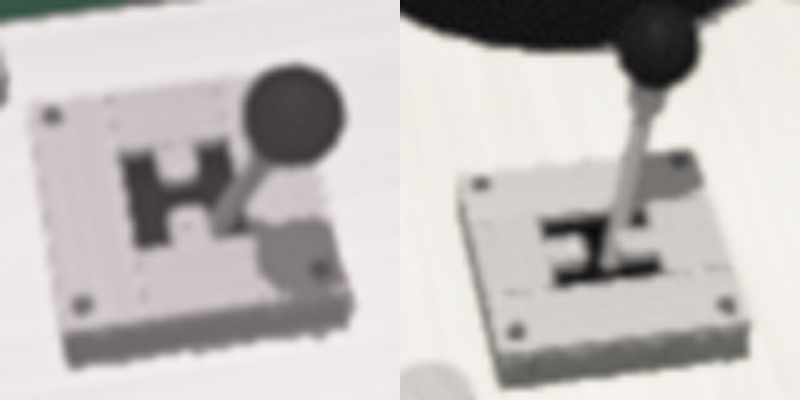

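Scene crop: ball at (293,115), screws at (52,115), (82,305) and (320,268). Side crop: ball at (258,45), all four screws at (80,183), (280,160), (327,303) and (115,330).

```bash
python3 - <<'E'
from h import *
print("ball",tri((280+293/5,230+115/5),(300+258/5,195+45/5)))
A=[plane("scene",(280+u/5,230+v/5),.153) for u,v in[(52,115),(82,305),(320,268)]]
B=[plane("side",(300+u/5,195+v/5),.153) for u,v in[(115,330),(327,303),(280,160),(80,183)]]
# order: near-right, far-right, far-left, near-left
print(np.round(A,4),np.round(B,4))
c1=(A[0]+A[2])/2;c2=np.mean(B,0);print("c",c1,c2)
d=A[1]-A[0];print("yaw",np.arctan2(d[1],d[0]))
d=B[1]-B[0]+B[2]-B[3];e=B[3]-B[0]+B[2]-B[1];print(np.arctan2(d[1],d[0]),np.arctan2(-e[0],e[1]))
d=A[2]-A[1];print(np.arctan2(-d[0],d[1]))
# deck corners scene: near-right(251,238), near-left(490,210)
p,q,r=[plane("scene",x,.128) for x in[(251,238),(490,210),(267,372)]];d=q-p;e=r-p
print(p,q,r,np.arctan2(-d[0],d[1]),np.arctan2(e[1],e[0]))
E
```

```text
ball (array([ 0.63181098, -0.028432  ,  0.22654705]), np.float64(0.00017196607502902492))
[[ 0.5554 -0.1004  0.153 ]
 [ 0.6415 -0.1062  0.153 ]
 [ 0.6463 -0.0204  0.153 ]] [[ 0.555  -0.1011  0.153 ]
 [ 0.6417 -0.1067  0.153 ]
 [ 0.6473 -0.022   0.153 ]
 [ 0.561  -0.0159  0.153 ]]
c [ 0.60084147 -0.06039956  0.153     ] [ 0.60124965 -0.06141529  0.153     ]
yaw -0.06732642645030974
-0.06755498253339264 -0.06830006750233981
-0.05562225876902782
[ 0.47956227 -0.16816486  0.128     ] [0.52288125 0.33579487 0.128     ] [ 0.76564002 -0.18086072  0.128     ] -0.08574644558088348 -0.04434996684722888
```

```bash
python3 -m handwheel '[[0,0,0.0368,0,0,-0.083,0],[0,0,0.0368,0,0,-0.083,0],[0,0,0.0368,0,0,-0.083,0],[0,0,0.0368,0,0,-0.083,0],[0,0,0,0.0875,-0.11,0,0],[0,0,0,0.0875,-0.11,0,0],[0,0,0,0.0875,-0.11,0,0],[0,0,0,0.0875,-0.11,0,0]]'
cat >> h.py <<'E'
from scipy.spatial.transform import Rotation as R
C=np.array([.601,-.061,0]);Y=-.066;M=R.from_euler("z",Y)
def mf(p): return np.round(M.inv().apply(np.array(p)-C)*1000,1)
def st():
    o=ctrl.get_obs();r=R.from_quat(np.array(o["eef_rot"])[[1,2,3,0]])
    X=M.inv()*r
    print("t",round(o["time_s"],2),"tcp mf",mf(o["eef_pos"]),"toolx",np.round(X.apply([1,0,0]),3),"z",np.round(X.apply([0,0,1]),3),"F",np.round(M.inv().apply(o["wrist_force"]),1),"open",round(o["opening"],2),ctrl.tip_extent)
def look():
    a=ctrl.camera("scene");b=ctrl.camera("side");return a,b
E
python3 - <<'E'
from h import *
st()
print("bottle cap",mf(plane("scene",(375,316),.223)),mf(plane("side",(404,192),.223)))
print("jar lid",mf(plane("scene",(290,321),.17)),mf(plane("side",(400,254),.17)))
E
```

```text
time_s: 0.9
eef_pos: [0.3363, -0.4041, 0.3415]
eef_rot: [-0.0, 0.999, -0.033, -0.0]
wrist_force: [-0.3, 0.2, 0.3]
opening: 0.0
grasp_force: 0.0
t 0.9 tcp mf [-241.5 -359.8  341.5] toolx [ 1. -0. -0.] z [-0.     0.001 -1.   ] F [-0.3  0.2  0.3] open 0.0 0.011
bottle cap [153.9  66.3 223. ] [145.8  57.4 223. ]
jar lid [110.3 -61.2 170. ] [107.2 -65.5 170. ]
```

```bash
python3 -m handwheel '[[0,0,0,0.097,-0.12,0,0],[0,0,0,0.097,-0.12,0,0],[0,0,0,0.097,-0.12,0,0],[0,0,0,0.097,-0.12,0,0],[0,0,0,0.097,-0.12,0,0],[0,0,0,0.097,-0.12,0,0],[0,0,0,0.097,-0.12,0,0],[0,0,0,0.097,-0.12,0,0]]'
python3 - <<'E'
from h import *
st()
E
```

```text
time_s: 1.7
eef_pos: [0.5877, -0.1316, 0.3415]
eef_rot: [-0.0, 0.999, -0.033, -0.0]
wrist_force: [0.3, -0.9, 0.9]
opening: 0.002
grasp_force: 0.0
t 1.7 tcp mf [ -8.6 -71.3 341.5] toolx [ 1.     0.    -0.001] z [-0.001  0.    -1.   ] F [ 0.4 -0.8  0.9] open 0.0 0.011
```

```bash
python3 -m handwheel '[[0,0,0,0.096,-0.118,0,0],[0,0,0,0.096,-0.118,0,0],[0,0,0,0.096,-0.118,0,0],[0,0,0,0,0,0.1,0],[0,0,0,0,0,0.1,0],[0,0,0,0,0,0.1,0],[0,0,0,0,0,0.09,0],[0,0,0,0,0,0,0]]'
python3 - <<'E'
from h import *
st()
a,b=look()
cv2.imwrite("pics/s1.png",np.hstack([a[170:370,230:430],b[120:320,250:450]]).repeat(2,0).repeat(2,1))
E
```

```text
time_s: 2.5
eef_pos: [0.677, -0.0323, 0.2189]
eef_rot: [-0.001, 0.999, -0.033, -0.005]
wrist_force: [-0.6, -0.0, -0.3]
opening: -0.001
grasp_force: 0.0
t 2.5 tcp mf [ 74.   33.6 218.9] toolx [ 1.    0.   -0.01] z [-0.01   0.002 -1.   ] F [-0.6 -0.1 -0.3] open -0.0 0.011
```

View pics/s1.png

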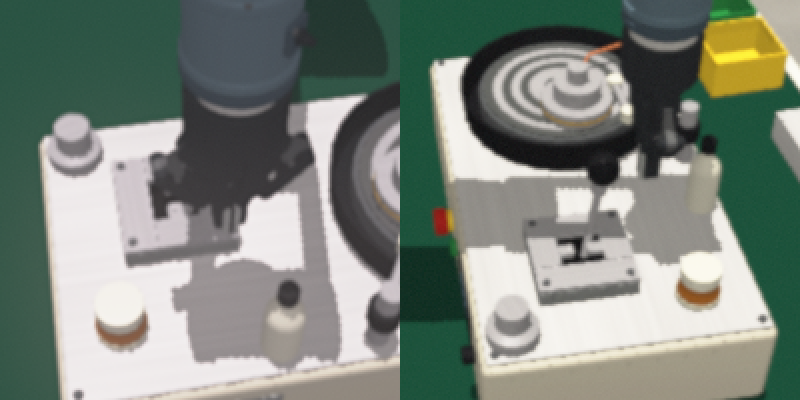

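The fingers are shut and stand just behind the ball, which is at (602,168) in the side half of the view. Now I'll push it toward neutral.

```bash
python3 -m handwheel '[[0,0,0,-0.024,0,0,0],[0,0,0,-0.024,0,0,0],[0,0,0,-0.024,0,0,0],[0,0,0,-0.024,0,0,0],[0,0,0,-0.024,0,0,0],[0,0,0,-0.024,0,0,0],[0,0,0,0,0,0,0],[0,0,0,0,0,0,0]]'
python3 - <<'E'
from h import *
st()
a,b=look()
cv2.imwrite("pics/s2.png",np.hstack([a[220:300,280:360],b[170:250,310:390]]).repeat(5,0).repeat(5,1))
E
```

```text
time_s: 3.4
eef_pos: [0.6364, -0.0302, 0.2247]
eef_rot: [0.0, 0.999, -0.033, -0.0]
wrist_force: [1.6, 0.4, 2.1]
opening: -0.002
grasp_force: 0.9
t 3.4 tcp mf [ 33.3  33.  224.7] toolx [ 1.     0.    -0.001] z [-0.001 -0.    -1.   ] F [1.6 0.5 2.1] open -0.0 0.011
```

View pics/s2.png

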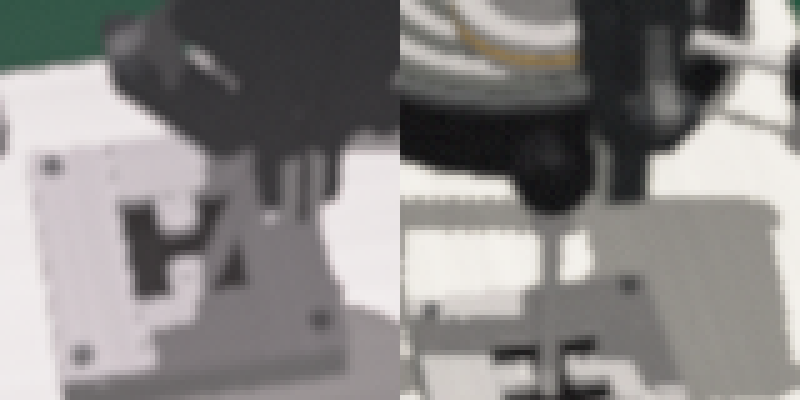

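The side half shows the ball at crop (153,173), in contact with the finger.

```bash
python3 - <<'E'
from h import *
for z in(.229,.231): print(mf(plane("side",(310+153/5,170+173/5),z)))
E
```

```text
[  5.7  33.6 229. ]
[  5.2  31.3 231. ]
```

```bash
python3 -m handwheel '[[0,0,0,-0.017,0,0,0],[0,0,0,0,0,0,0],[0,0,0,0.083,0,0,0],[0,0,0,0,-0.087,0,0],[0,0,0,0,-0.087,0,0],[0,0,0,-0.088,0,0,0],[0,0,0,-0.088,0,0,0],[0,0,0,0,0,0,0]]'
python3 - <<'E'
from h import *
st()
a,b=look()
cv2.imwrite("pics/s3.png",np.hstack([a[220:300,280:360],b[170:250,310:390]]).repeat(5,0).repeat(5,1))
E
```

```text
time_s: 4.3
eef_pos: [0.6038, 0.025, 0.2233]
eef_rot: [-0.0, 0.999, -0.032, -0.003]
wrist_force: [-0.3, -0.5, -0.8]
opening: -0.001
grasp_force: 0.0
t 4.3 tcp mf [ -2.9  86.  223.3] toolx [ 1.     0.001 -0.006] z [-0.006  0.    -1.   ] F [-0.3 -0.5 -0.8] open -0.0 0.011
```

View pics/s3.png

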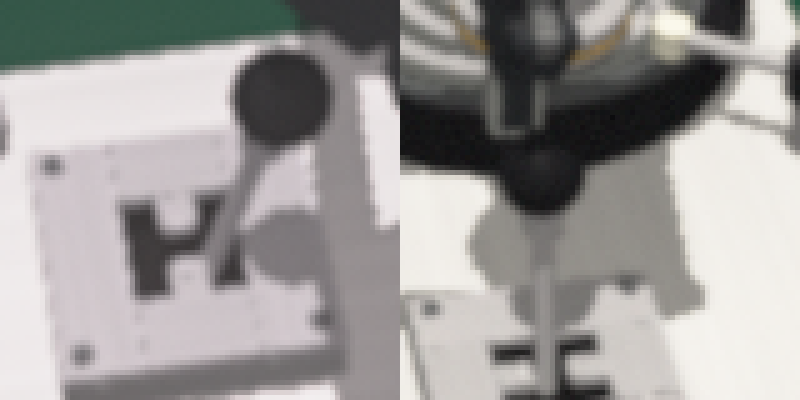

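The ball is at crop (282,97) in the scene half and (140,174) in the side half. The finger stands to its left.

```bash
python3 - <<'E'
from h import *
p,e=tri((280+282/5,220+97/5),(310+140/5,170+174/5));print(mf(p),e)
E
python3 -m handwheel '[[0,0,0,0.008,0.04,0,0],[0,0,0,0,0.04,0,0],[0,0,0,0,0.04,0,0],[0,0,0,0,0.04,0,0],[0,0,0,0,0.03,0,0],[0,0,0,0,0.03,0,0],[0,0,0,0,0,0,0],[0,0,0,0,0,0,0]]'
python3 -c "
from h import *
st()"
```

```text
[  0.5  35.9 227.9] 0.001250036383555441
time_s: 5.2
eef_pos: [0.6051, -0.0429, 0.2243]
eef_rot: [0.0, 0.999, -0.033, -0.001]
wrist_force: [-0.1, 0.5, 0.8]
opening: 0.001
grasp_force: 0.0
t 5.2 tcp mf [  2.9  18.4 224.3] toolx [ 1.    -0.001 -0.001] z [-0.001 -0.001 -1.   ] F [-0.1  0.5  0.8] open 0.0 0.011
```

```bash
python3 -m handwheel '[[0,0,0,0,0.02,0,0],[0,0,0,0,0.02,0,0],[0,0,0,0,0.015,0,0],[0,0,0,0,0.01,0,0],[0,0,0,0,0.005,0,0],[0,0,0,0,0,0,0],[0,0,0,0,0,0,0],[0,0,0,0,0,0,0]]'
python3 - <<'E'
from h import *
st()
a,b=look()
cv2.imwrite("pics/s4.png",np.hstack([a[220:300,260:340],b[170:250,300:380]]).repeat(5,0).repeat(5,1))
E
```

```text
time_s: 6.0
eef_pos: [0.6042, -0.0631, 0.2251]
eef_rot: [0.0, 0.999, -0.033, 0.0]
wrist_force: [-0.2, 1.4, -0.8]
opening: 0.002
grasp_force: 0.8
t 6.0 tcp mf [  3.3  -1.8 225.1] toolx [1. 0. 0.] z [ 0. -0. -1.] F [-0.2  1.4 -0.8] open 0.0 0.011
```

View pics/s4.png

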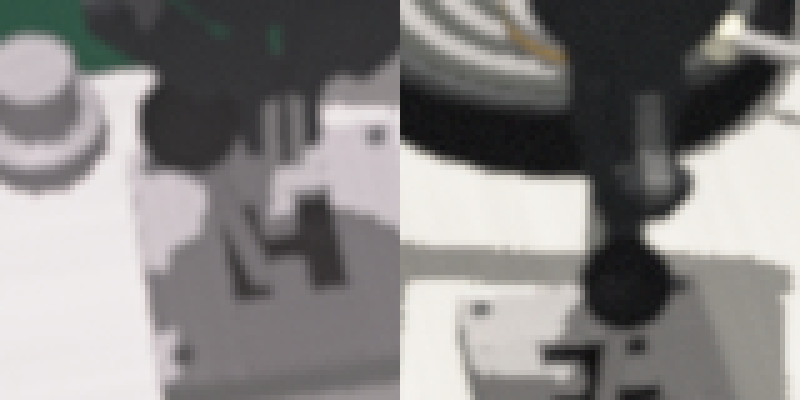

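The ball has crossed: it is at (190,123) in the scene half and (226,281) in the side half, and the stem is in the right leg.

```bash
python3 - <<'E'
from h import *
p,e=tri((260+190/5,220+123/5),(300+226/5,170+281/5));print(mf(p),e)
E
```

```text
[  1.4 -30.4 229.8] 8.80082598383148e-05
```

```bash
python3 -m handwheel '[[0,0,0,0,0.01,0,0],[0,0,0,0,0.008,0,0],[0,0,0,0,0,0,0],[0,0,0,0,-0.05,0,0],[0,0,0,0.09,0,0,0],[0,0,0,0.09,0,0,0],[0,0,0,0,0.07,0,0],[0,0,0,0,0.07,0,0]]'
python3 - <<'E'
from h import *
st()
a,b=look()
cv2.imwrite("pics/s5.png",np.hstack([a[220:300,260:340],b[170:250,300:380]]).repeat(5,0).repeat(5,1))
E
```

```text
time_s: 6.9
eef_pos: [0.6569, -0.0984, 0.2252]
eef_rot: [0.001, 0.999, -0.032, 0.0]
wrist_force: [-0.0, 0.1, -0.1]
opening: 0.0
grasp_force: 0.0
t 6.9 tcp mf [ 58.2 -33.6 225.2] toolx [1.    0.002 0.001] z [ 0.001 -0.001 -1.   ] F [-0.   0.1 -0.1] open 0.0 0.011
```

View pics/s5.png

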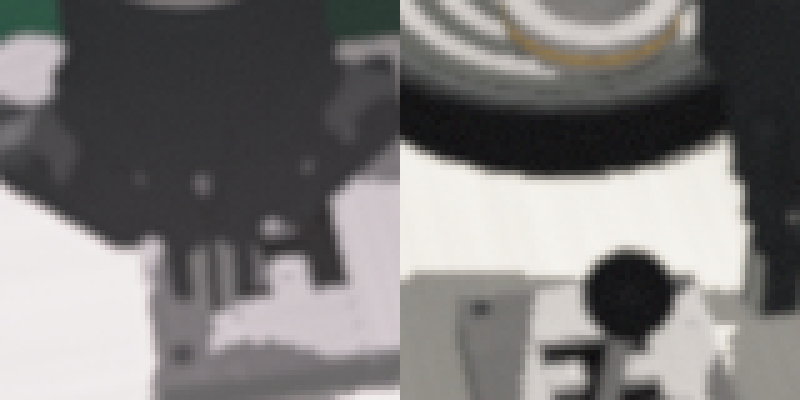

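The ball is at side crop (228,295), against the right stop, with the fingers behind it. Next push is toward near.

```bash
python3 -m handwheel '[[0,0,0,-0.05,0.005,0,0],[0,0,0,-0.04,0,0,0],[0,0,0,-0.035,0,0,0],[0,0,0,-0.035,0,0,0],[0,0,0,-0.025,0,0,0],[0,0,0,-0.02,0,0,0],[0,0,0,0,0,0,0],[0,0,0,0,0,0,0]]'
python3 -c "
from h import *
st()"
```

```text
time_s: 7.8
eef_pos: [0.594, -0.0961, 0.2247]
eef_rot: [-0.0, 0.999, -0.033, -0.0]
wrist_force: [1.2, 0.3, -0.6]
opening: 0.003
grasp_force: 0.4
t 7.8 tcp mf [ -4.6 -35.5 224.7] toolx [ 1.     0.    -0.001] z [-0.001  0.    -1.   ] F [ 1.2  0.4 -0.6] open 0.0 0.011
```

```bash
python3 -m handwheel '[[0,0,0,-0.01,0,0,0],[0,0,0,-0.01,0,0,0],[0,0,0,-0.005,0,0,0],[0,0,0,-0.005,0,0,0],[0,0,0,0,0,0,0],[0,0,0,0,0,0,0],[0,0,0,0,0,0,0],[0,0,0,0,0,0,0]]'
python3 - <<'E'
from h import *
st()
a,b=look()
cv2.imwrite("pics/s6.png",np.hstack([a[200:280,250:330],b[190:270,280:360]]).repeat(5,0).repeat(5,1))
E
```

```text
time_s: 8.6
eef_pos: [0.5854, -0.0958, 0.2249]
eef_rot: [0.0, 0.999, -0.033, -0.0]
wrist_force: [2.4, 0.7, -1.7]
opening: -0.002
grasp_force: 1.0
t 8.6 tcp mf [-13.3 -35.7 224.9] toolx [ 1.  0. -0.] z [-0. -0. -1.] F [ 2.4  0.9 -1.7] open -0.0 0.011
```

View pics/s6.png

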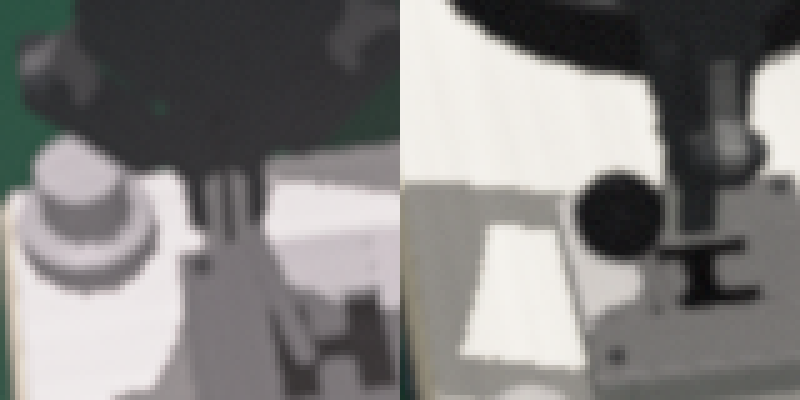

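The ball is at side crop (220,214), near the end of the slot. The force is still low, so I'll nudge it onto the cushion.

```bash
python3 - <<'E'
from h import *
print(mf(plane("side",(280+220/5,190+214/5),.224)))
E
python3 -m handwheel '[[0,0,0,-0.005,0,0,0],[0,0,0,-0.003,0,0,0],[0,0,0,0,0,0,0],[0,0,0,0,0,0,0],[0,0,0,0,0,0,0],[0,0,0,0,0,0,0],[0,0,0,0,0,0,0],[0,0,0,0,0,0,0]]'
python3 -c "
from h import *
st()"
```

```text
[-40.7 -35.7 224. ]
time_s: 9.5
eef_pos: [0.5834, -0.0956, 0.2249]
eef_rot: [0.0, 0.999, -0.033, 0.001]
wrist_force: [5.6, 0.2, -3.0]
opening: -0.001
grasp_force: 2.6
t 9.5 tcp mf [-15.3 -35.6 224.9] toolx [1.    0.    0.001] z [ 0.001  0.    -1.   ] F [ 5.6  0.6 -3. ] open -0.0 0.011
```

Force is rising on the cushion, so the lever is home. Now back off to far and up, then check.

```bash
python3 -m handwheel '[[0,0,0,0.08,0,0,0],[0,0,0,0.08,0,0,0],[0,0,0,0,0,-0.12,0],[0,0,0,0,0,-0.12,0],[0,0,0,0,0,-0.12,0],[0,0,0,0.05,0,-0.08,0],[0,0,0,0.05,0,0,0],[0,0,0,0,0,0,0]]'
python3 - <<'E'
from h import *
st()
a,b=look();b0=cv2.imread("pics/side0.png")
cv2.imwrite("pics/s7.png",b)
E
```

```text
time_s: 10.3
eef_pos: [0.6614, -0.101, 0.3577]
eef_rot: [0.0, 0.999, -0.033, 0.0]
wrist_force: [-0.8, -0.3, -1.2]
opening: 0.005
grasp_force: 0.0
t 10.3 tcp mf [ 63.  -35.9 357.7] toolx [1.    0.    0.001] z [ 0.001 -0.001 -1.   ] F [-0.8 -0.3 -1.2] open 0.0 0.011
```

View pics/s7.png

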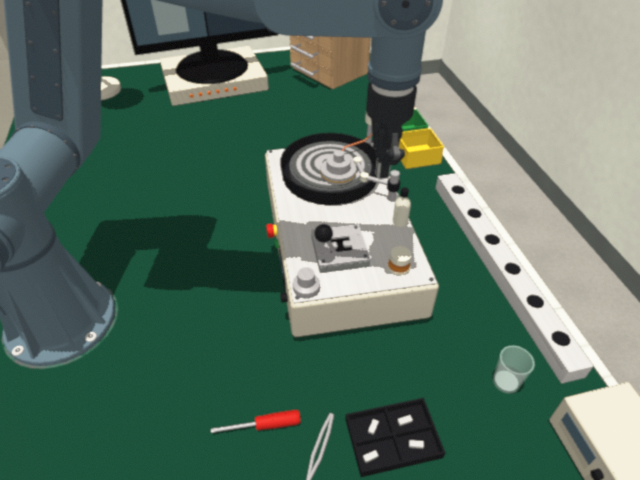

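The ball is at (323,232), home in the near right slot. The bottle, jar, jig, tray, tweezers and driver are where they started, and the arm is clear.

```bash
python3 - <<'E'
from h import *
print(mf(plane("side",(323.5,232.5),.224)))
print(ctrl.hand_in())
E
```

```text
[-41.5 -34.7 224. ]
the job is handed in; nothing more can be done
None
```

The gear lever is fully home in the near right slot: the last picture puts the ball about 41 mm near and 35 mm right of centre. Nothing else looked moved, the wrist force I read while pushing stayed under about 7 N, and the job is handed in at about 10 s; no verdict came back.

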